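Press the seasoning lids shut before the grill is brushed out

ROBOT

A 6-joint arm with a two-finger parallel gripper is mounted at the origin on the work surface. World frame = base frame: x ahead of the robot, y to its left, z up, the work surface at z = 0. Lengths are in m, angles in rad, forces in N, time in s.
With the tool pointing down it reaches from about 0.225 to 0.875 m from the base axis. Payload 3.4 kg.
Tool frame: the origin (TCP) lies at the very end of the fingers, on their centre line; the grasp point (between the pads) lies 19 mm behind it (manip.hold_point_z is the distance from the TCP to the grasp point, in m); z points along the fingers, y is the line along which they close (so a half turn about z gives the same grasp; the last joint's range is limited). The gripper opens to 85 mm and grips with 20 to 120 N. Pads are 22 mm wide; open, the fingers measure 114 mm over their backs; the gripper's body (76 mm by 85 mm) begins 54 mm behind the grasp point. The pads swing forward as they close: fully open they stand 13 mm farther back than shut.
Start: joints at [1.053, 0.276, 1.505, -0, 1.361, -0.121], TCP at [0.222, 0.53, 0.231] pointing down, gripper open.
Joint ranges: [-2.89, 2.89], [-0.75, 2.08], [0.22, 2.7], [-1.18, 4.32], [0.11, 2.71], [-2.7, 2.7]. Speed limits (rad/s): [2.57, 2.57, 3.14, 3.14, 3.14, 3.14].

INTERFACE

Orientations are given as a unit quaternion [w, x, y, z].
In Python, from rig import readout, viewer, order, manip gives the robot as it stands. The module is installed in compiled form; this text tells all that it offers.
- The arm moves only by the tool send_rows, never from a script. Its arguments are lists of equal length, an entry for each row: "xyz": the shift along the world's x, y, z in m, a list of three; "delta_rot": the turn, a rotation vector about the world's x, y, z in degrees, a list of three. In form: {"xyz": [[tx, ty, tz], ...], "delta_rot": [[wx, wy, wz], ...]}. A call has 1 to 12 rows; each row shifts and turns the commanded pose from where the row before left it; what a row does not reach is not made up. A row lasts 1/10 s, in which the tool goes at most 50 mm and 8.59 degrees, less where a joint would pass 70% of its speed; a pose out of reach is approached as far as the arm can. A call with a gripper value outside its range is refused whole. "gripper" is the finger opening in m, from 0 to 0.0854, set as the call begins (left out, the last holds). The fingers move at their own pace and stop on an object; "force" is the grip in N (left out, the last holds). Time passes only in rows, so rows that do not move let the fingers close. It gives the time, the measured TCP pose, the force, the opening and the grip force at its end, in the units of the state.
- readout.get_state(): the state, without advancing time (a new reading comes with each control period).
- viewer.get_image(name): name is "side" or "top" or "wrist"; returns a dict with "color" (420x560x3 uint8, red, green, blue), "depth" (420x560 float32, m along the optical axis (not along the pixel's ray), 0 where there is no reading), "K" (3x3 intrinsics, pixels), "camera_from_world" (4x4, takes a point from world to camera coordinates). Camera axes: x right, y up, looking along -z (the intrinsics and any distortion apply to the point x, -y, -z); pixel columns grow to the right and rows downward; lengths in m; the calibration is good to about 2 mm. A picture is of the moment at which its call begins.
- order.sign_off(): hands the job in; it is judged then, once.
The state is a dict: "clock": time; "qpos": joint angles; "qd": joint speeds; "effort": joint torques, N m; "position": TCP position; "ee_rot": TCP orientation; "contact_force": force on the tool from outside, world axes, zero at the start; "moment": the same for the moment, N m; "width": finger opening in m; "gripper_force": force on a finger pad.
Only numpy, scipy, OpenCV 4.12 (cv2) and the standard library are available. Lean on these libraries where they do the work, as an engineer would, in place of code of your own. Each camera call takes 0.05 s, during which the arm holds its last target. There are 200 camera calls.

TASK

The grill is about to be brushed out, so shut the three seasoning containers by pressing their proud push-in lids lightly straight down with the fingertips until each is fully home: first the lidded glass ramekin, then the square tin, last the tall shaker with the round cap. Close them one at a time, in that order. Do not pick up, shove or tip any of them, and leave everything else on the shelf where it is.

Things in the scene. Friction and masses are not known exactly. Their poses are not given: they have to be found in the camera images.
- ramekin: lidded glass ramekin, round, 82 across the rim, 45 high, 0.2 to 0.4 kg, loose on the shelf; origin: centre of its underside, z up (all sizes in mm)
- ramekin_lid_top (a point): centre of the flat top face of the ramekin's steel push-in lid, a disc 68 across; 63 mm above the shelf when fully proud, 51 when home (6 above the glass rim); it moves with the lid
- ramekin_lid (a joint): the ramekin's lid: how far it is pushed in, in m: 0 = standing fully proud, 0.012 = fully home, where it seats on a rubber ring (a soft stop: pressed on, lid and ring give together by about 4 N per mm and spring back to home when let go); starts between 0 and 0.003. It slides straight down on about 3 N of friction and stays where it is left (no spring)
- tin: square steel tin, 72 x 72, 75 high, 0.2 to 0.4 kg, loose on the shelf; origin: centre of its underside, z up (all sizes in mm)
- tin_lid_top (a point): centre of the flat top face of the tin's square aluminium push-in lid, 50 x 50; 93 mm above the shelf when fully proud, 81 when home (6 above the tin's top); it moves with the lid
- tin_lid (a joint): the tin's lid: how far it is pushed in, in m: 0 = standing fully proud, 0.012 = fully home, where it seats on a rubber ring (a soft stop: pressed on, lid and ring give together by about 4 N per mm and spring back to home when let go); starts between 0 and 0.003. It slides straight down on about 3 N of friction and stays where it is left (no spring)
- shaker: tall brushed aluminium shaker, round, 56 across, 100 high without its cap, 0.2 to 0.4 kg, loose on the shelf; origin: centre of its underside, z up (all sizes in mm)
- shaker_cap_top (a point): centre of the flat top face of the shaker's round aluminium push-in cap, 36 across; 118 mm above the shelf when fully proud, 106 when home (6 above the shoulder); it moves with the cap
- shaker_cap (a joint): the shaker's cap: how far it is pushed in, in m: 0 = standing fully proud, 0.012 = fully home, where it seats on a rubber ring (a soft stop: pressed on, lid and ring give together by about 4 N per mm and spring back to home when let go); starts between 0 and 0.003. It slides straight down on about 3 N of friction and stays where it is left (no spring)
- open_ramekin: bystander: open, empty glass ramekin without a lid, 82 across, 45 high; origin: centre of its underside (sizes in mm)
- spare_shaker: bystander: aluminium shaker of the same width as the task's shaker, but with a one-piece domed top and no cap, 56 across, 106 high; origin: centre of its underside (sizes in mm)
- grate_lifter: bystander: grill-grate lifter lying flat: black hard plastic handle 110 x 30 x 24 with a flat steel hook, about 200 long in all along its x axis; origin: on the surface below its middle (sizes in mm)
- pepper_jar: bystander: small capped jar, 40 across, 70 high; origin: centre of its underside (sizes in mm)
- grinder: bystander: small dark wooden grinder, 42 across, 88 high; origin: centre of its underside (sizes in mm)
- brush: bystander: wooden basting brush lying flat along its x axis; origin: below its middle (sizes in mm)
- spoon: bystander: serving spoon with a wooden handle lying flat along its x axis; origin: below its middle (sizes in mm)
Things that resemble listed ones, but are neither listed nor needed, are in the scene too. Leave any purple or turquoise look-alike of the ramekin alone.

How it is judged:
On the way, in this order (a step that is already met when the one before it is completed fails the run):
1. the fingers press the ramekin's lid home (at least 9.5 of its 12 mm), with the tin's lid and the shaker's cap not yet pushed in (less than 6 mm) (value of joint ramekin_lid above 0.0095 m and value of joint each of tin_lid, shaker_cap below 0.006 m and contact force between the fingers and ramekin above 0.3 N), for 0.04 s.
2. the fingers press the tin's lid home (at least 9.5 of its 12 mm), with the shaker's cap not yet pushed in (less than 6 mm) (value of joint each of ramekin_lid, tin_lid above 0.0095 m and value of joint shaker_cap below 0.006 m and contact force between the fingers and tin above 0.3 N), for 0.04 s.
3. the fingers press the shaker's cap home (at least 9.5 of its 12 mm) (value of joint each of ramekin_lid, tin_lid, shaker_cap above 0.0095 m and contact force between the fingers and shaker above 0.3 N), for 0.04 s.
At the end, for the whole second after the job is handed in: All three lids are at least 9.5 mm of their 12 mm in; the three containers stand upright (within 0.08 rad) on the shelf, at rest, within 20 mm of where they began; every bystander is within 25 mm of where it began (value of joint each of ramekin_lid, tin_lid, shaker_cap above 0.0095 m and height (world z) of each of ramekin, tin, shaker below 0.004 m and distance of each of ramekin, tin, shaker from where it was at the start of the episode below 0.02 m and angle between each of ramekin, tin, shaker's own z axis and vertical below 0.08 rad and linear speed of each of ramekin, tin, shaker below 0.02 m/s and distance of each of open_ramekin, spare_shaker, grate_lifter, pepper_jar, grinder, brush, spoon from where it was at the start of the episode below 0.025 m); the robot touches nothing.
It fails at once if a container is pressed hard (over 25 N from the fingers) (contact force between the fingers and ramekin above 25 N or contact force between the fingers and tin above 25 N or contact force between the fingers and shaker above 25 N).
It fails at once if a container is lifted (over 10 mm), shoved (over 20 mm) or tipped (over 0.25 rad) ((height (world z) of ramekin above 0.01 m or distance of ramekin from where it was at the start of the episode above 0.02 m or angle between ramekin's own z axis and vertical above 0.25 rad) or (height (world z) of tin above 0.01 m or distance of tin from where it was at the start of the episode above 0.02 m or angle between tin's own z axis and vertical above 0.25 rad) or (height (world z) of shaker above 0.01 m or distance of shaker from where it was at the start of the episode above 0.02 m or angle between shaker's own z axis and vertical above 0.25 rad)).
It fails at once if a bystander is lifted or moved by more than 25 mm (distance of any of open_ramekin, spare_shaker, grate_lifter, pepper_jar, grinder, brush, spoon from where it was at the start of the episode above 0.025 m).
It also fails if it takes over 45 s, if anything falls off the work surface, if the arm or the gripper's body presses on something with over 40 N, if the wrist force passes 120 N, or if a joint passes its speed limit or range.

## Working session

There is one attempt and no reset: what is moved stays moved. The work goes in short steps, Python scripts to look and compute and a tool call to move; the robot and the scene stay as the last step left them, time stands still between calls to the robot, and variables do not carry over. Pictures are saved under pics/ and viewed, at most 10 in all, crops included, and the job is handed in when it is done.

Besides the shell and the picture viewer there is one more tool, called after "Request:" as name(argument=value, ...), one argument or row to a line, values as JSON. send_rows: Moves the arm, as the interface text tells. Its arguments: {"type":"object","properties":{"xyz":{"type":"array"},"delta_rot":{"type":"array"},"gripper":{"type":"number"},"force":{"type":"number"}},"required":["xyz","delta_rot"]}

```bash
mkdir -p pics; cat > h.py <<'E'
import numpy as np, cv2
from rig import readout, viewer, order, manip
def grab(n,f):
    im=viewer.get_image(n); np.savez(f'{f}.npz',**im)
    cv2.imwrite(f'pics/{f}.png',im['color'][:,:,::-1]); return im
def pts(im):
    d=im['depth'];K=np.array(im['K']);v,u=np.mgrid[:d.shape[0],:d.shape[1]]
    x=(u-K[0,2])/K[0,0]*d;y=(v-K[1,2])/K[1,1]*d
    P=np.stack([x,-y,-d,np.ones_like(d)],-1)
    W=P@np.linalg.inv(np.array(im['camera_from_world'])).T
    W=W[...,:3].copy();W[d==0]=np.nan;return W
E
python3 - <<'E'
from h import *
for n in('top','side'):
    im=grab(n,n+'1');print(n,im['K'],im['camera_from_world'],im.keys())
print(readout.get_state())
E
```

```text
top [[457.94479096   0.         282.83731555]
 [  0.         457.94479096 216.43312776]
 [  0.           0.           1.        ]] [[ 0.00755015 -0.99995596  0.00557417 -0.01888939]
 [ 0.97892959  0.00852868  0.20401991 -0.56287033]
 [-0.20405846  0.00391634  0.97895087 -1.3860872 ]
 [ 0.          0.          0.          1.        ]] dict_keys(['color', 'depth', 'K', 'camera_from_world'])
side [[410.32719769   0.         282.32039508]
 [  0.         410.32719769 204.97223786]
 [  0.           0.           1.        ]] [[ 0.85360929 -0.52083107 -0.00928268 -0.46702766]
 [ 0.33796725  0.54017077  0.77070985 -0.26361531]
 [-0.39639541 -0.66102233  0.63711864 -0.91407539]
 [ 0.          0.          0.          1.        ]] dict_keys(['color', 'depth', 'K', 'camera_from_world'])
{'clock': 0.1, 'qpos': array([ 1.05301125e+00,  2.76570446e-01,  1.50603273e+00,  2.09245496e-08,
        1.36071946e+00, -1.20992291e-01]), 'qd': array([-2.12389416e-04, -6.67454207e-04, -4.70369411e-03,  9.15295174e-04,
       -2.01468016e-05, -7.88371881e-05]), 'effort': array([ 1.48504438e-03, -4.17700338e+01, -2.46404725e+01,  1.43836855e-04,
        5.84258727e-03,  1.12140765e-05]), 'position': array([0.22197388, 0.52989885, 0.23049372]), 'ee_rot': array([-2.71604467e-04,  1.97097364e-01,  9.80383538e-01, -8.21241554e-04]), 'contact_force': array([ 0.99415261,  0.30890128, -0.56583474]), 'moment': array([-0.03513054, -0.02171562,  0.01557383]), 'gripper_force': 0.0, 'width': 0.08563449423274716}
```

View pics/top1.png

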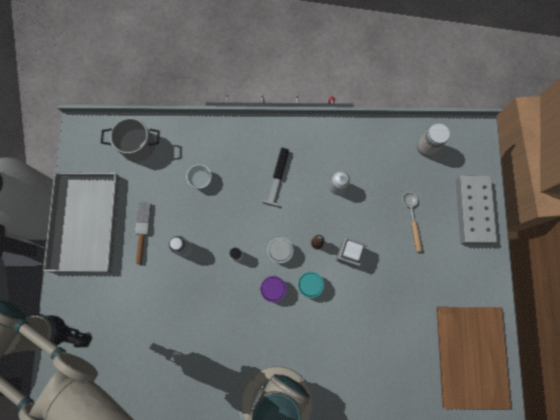

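View pics/side1.png

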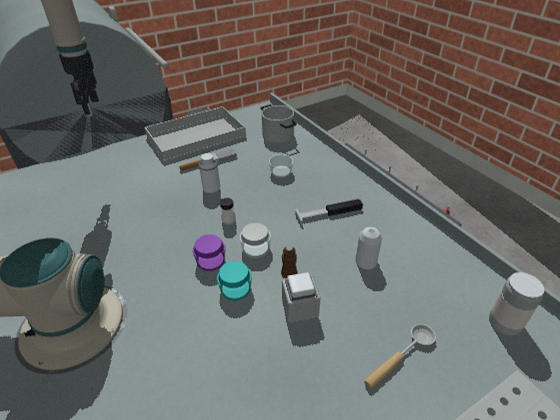

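The top view shows these candidates:
- **Ramekin:** clear and lidded at (281,250). The purple (273,289) and turquoise (312,286) ones are look-alikes, and the one at (200,177) is open.
- **Tin:** square, at (352,251).
- **Shaker:** (178,244) has a round flat cap. The one at (340,180) is domed, so it is the spare. (435,138) is a large unlisted jar.

I'll confirm with one enlarged crop.

```bash
python3 - <<'E'
from h import *
t=dict(np.load('top1.npz'));s=dict(np.load('side1.npz'))
c=t['color'][:,:,::-1]
def crop(c,x,y,w,h,f): return cv2.resize(c[y:y+h,x:x+w],None,fx=f,fy=f,interpolation=cv2.INTER_CUBIC)
a=crop(c,155,215,220,90,3.6)
sd=s['color'][:,:,::-1]
b=crop(sd,190,140,200,80,3.96)
b2=crop(sd,190,215,200,110,3.96)[:260]
a=a[:,:792];b=b[:,:792]
o=np.vstack([a[:300],cv2.resize(sd[140:330,185:395],(332,300)).repeat(1,0)[:,:] if 0 else cv2.copyMakeBorder(crop(sd,185,145,210,180,1.6),0,0,0,792-336,cv2.BORDER_CONSTANT)])
cv2.imwrite('pics/crop1.png',o);print(o.shape)
W=pts(t)
for n,(u,v),z in(('ram',(281,250),.063),('tin',(352,251),.093),('shk',(178,244),.118)):
    w=W[v-22:v+23,u-22:u+23].reshape(-1,3);w=w[np.isfinite(w[:,2])]
    zm=np.percentile(w[:,2],[50,90,98,100]);m=(w[:,2]>z-.008)&(w[:,2]<z+.008)
    print(n,zm.round(3),m.sum(),np.median(w[m],0).round(4),((w[m].min(0)+w[m].max(0))/2).round(4),np.ptp(w[m],0).round(3))
E
```

```text
(588, 792, 3)
ram [0.002 0.061 0.065 0.072] 366 [ 0.4589 -0.0061  0.0615] [ 0.4576 -0.0048  0.0625] [0.067 0.065 0.015]
tin [0.002 0.09  0.094 0.099] 263 [ 0.4535 -0.2268  0.0914] [ 0.4527 -0.2267  0.0923] [0.058 0.058 0.014]
shk [0.001 0.089 0.117 0.123] 116 [0.4666 0.3051 0.1159] [0.4662 0.3062 0.1166] [0.033 0.034 0.013]
```

View pics/crop1.png

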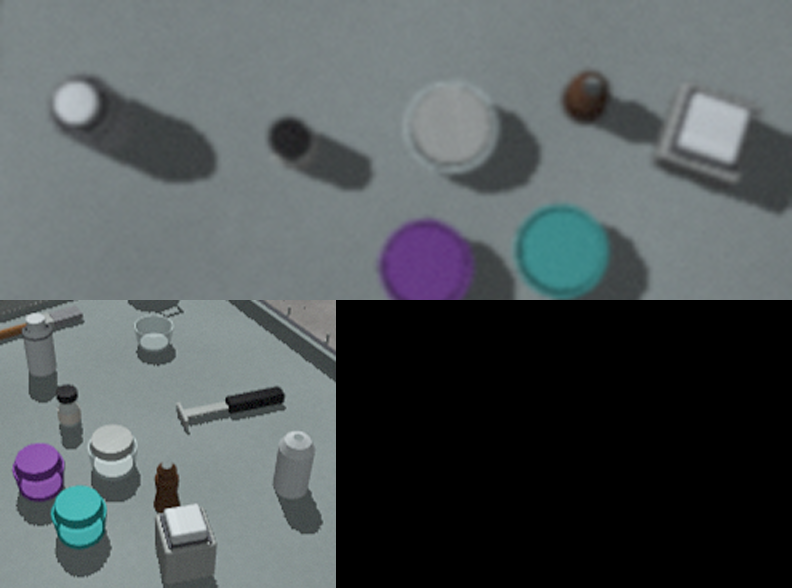

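The crop confirms it: the clear ramekin with the steel lid, the square tin, and the flat-capped shaker on the left. Lid tops are at about (0.458,-0.0055,0.0615), (0.453,-0.2267,0.0914) and (0.4665,0.3055,0.116). I'll close the fingers and move above the ramekin.

Request:
send_rows(
  xyz=[
    [0.016,-0.036,0],
    [0.016,-0.036,0],
    [0.016,-0.036,0],
    [0.016,-0.036,0],
    [0.016,-0.036,0],
    [0.016,-0.036,0],
    [0.016,-0.036,0],
    [0.016,-0.036,0],
    [0.016,-0.036,0],
    [0.016,-0.036,0],
    [0.016,-0.036,0],
    [0.016,-0.036,0],
  ],
  delta_rot=[
    [0,0,0],
    [0,0,0],
    [0,0,0],
    [0,0,0],
    [0,0,0],
    [0,0,0],
    [0,0,0],
    [0,0,0],
    [0,0,0],
    [0,0,0],
    [0,0,0],
    [0,0,0],
  ],
  gripper=0,
  force=20,
)

```text
clock: 1.3
position: [0.4143, 0.0968, 0.2311]
ee_rot: [-0.0, 0.197, 0.98, 0.0]
contact_force: [1.3, 0.3, -0.1]
width: -0.0003
gripper_force: 0.0
```

Request:
send_rows(
  xyz=[
    [0.015,-0.034,0],
    [0.015,-0.034,0],
    [0.014,-0.034,0],
    [0,0,-0.03],
    [0,0,-0.03],
    [0,0,-0.03],
    [0,0,-0.025],
    [0,0,-0.015],
    [0,0,-0.01],
    [0,0,0],
    [0,0,0],
  ],
  delta_rot=[
    [0,0,0],
    [0,0,0],
    [0,0,0],
    [0,0,0],
    [0,0,0],
    [0,0,0],
    [0,0,0],
    [0,0,0],
    [0,0,0],
    [0,0,0],
    [0,0,0],
  ],
)

```text
clock: 2.4
position: [0.4586, -0.0037, 0.0917]
ee_rot: [0.0, 0.197, 0.98, 0.0]
contact_force: [-0.3, -0.4, 0.2]
width: 0.0
gripper_force: 0.0
```

```bash
python3 - <<'E'
from h import *
im=grab('wrist','w1');grab('side','s2');p=readout.get_state()['position'];print(p)
W=pts(im).reshape(-1,3);w=W[np.isfinite(W[:,2])]
m=(w[:,2]>.054)&(w[:,2]<.068)&(np.hypot(w[:,0]-.458,w[:,1]+.006)<.05)
print(m.sum(),np.median(w[m],0) if m.any() else 0, w[m].min(0),w[m].max(0))
E
```

```text
[ 0.45906484 -0.00375963  0.09223182]
9636 [ 4.52821868e-01 -3.04289128e-05  6.18202134e-02] [ 0.42748746 -0.03881035  0.05400435] [0.49276679 0.02856289 0.06393491]
```

View pics/w1.png

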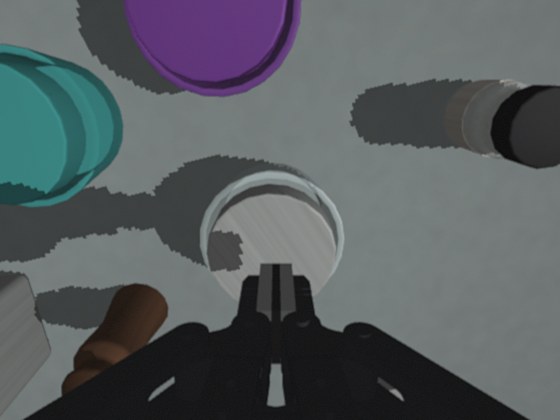

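The wrist view shows the fingertips near (275,265), over the steel lid centred near (270,240). The lid centre measures about (0.460,-0.005,0.062), so I press straight down.

Request:
send_rows(
  xyz=[
    [0,-0.001,-0.015],
    [0,0,-0.01],
    [0,0,-0.003],
    [0,0,-0.002],
    [0,0,-0.002],
    [0,0,-0.002],
    [0,0,-0.002],
    [0,0,-0.002],
    [0,0,-0.002],
    [0,0,-0.0015],
    [0,0,0],
    [0,0,0],
  ],
  delta_rot=[
    [0,0,0],
    [0,0,0],
    [0,0,0],
    [0,0,0],
    [0,0,0],
    [0,0,0],
    [0,0,0],
    [0,0,0],
    [0,0,0],
    [0,0,0],
    [0,0,0],
    [0,0,0],
  ],
)

```text
clock: 3.7
position: [0.4582, -0.0046, 0.0499]
ee_rot: [-0.0, 0.197, 0.98, 0.0]
contact_force: [-2.0, 0.7, 4.2]
width: 0.0001
gripper_force: 2.0
```

Request:
send_rows(
  xyz=[
    [0,0,-0.001],
    [0,0,-0.0005],
    [0,0,0],
    [0,0,0],
  ],
  delta_rot=[
    [0,0,0],
    [0,0,0],
    [0,0,0],
    [0,0,0],
  ],
)

```text
clock: 4.1
position: [0.4582, -0.0046, 0.0488]
ee_rot: [0.0, 0.197, 0.98, 0.0]
contact_force: [-2.9, 0.7, 8.0]
width: 0.0
gripper_force: 4.1
```

Force rises 3.8 N over 1.1 mm, which is the seat stiffness, so the ramekin is home. Next is the tin.

Request:
send_rows(
  xyz=[
    [0,0,0.01],
    [0,0,0.03],
    [0,0,0.04],
    [0,0,0.04],
    [-0.001,-0.037,0],
    [-0.001,-0.037,0],
    [-0.001,-0.037,0],
    [-0.001,-0.037,0],
    [-0.001,-0.037,0],
    [0,-0.037,0],
    [0,0,-0.04],
    [0,0,0],
  ],
  delta_rot=[
    [0,0,0],
    [0,0,0],
    [0,0,0],
    [0,0,0],
    [0,0,0],
    [0,0,0],
    [0,0,0],
    [0,0,0],
    [0,0,0],
    [0,0,0],
    [0,0,0],
    [0,0,0],
  ],
)

```text
clock: 5.3
position: [0.4504, -0.2261, 0.1249]
ee_rot: [-0.004, 0.198, 0.98, 0.002]
contact_force: [-0.9, 0.8, -0.6]
width: 0.0001
gripper_force: 0.0
```

```bash
python3 - <<'E'
from h import *
im=grab('wrist','w2');p=readout.get_state()['position'];print(p)
W=pts(im).reshape(-1,3);w=W[np.isfinite(W[:,2])]
m=(w[:,2]>.085)&(w[:,2]<.098)&(np.hypot(w[:,0]-.453,w[:,1]+.227)<.05)
print(m.sum(),np.median(w[m],0), w[m].min(0),w[m].max(0))
s=grab('side','s3');W=pts(s).reshape(-1,3)
m=(abs(W[:,0]-.459)<.04)&(abs(W[:,1]+.005)<.04)&(W[:,2]>.03);print('ram z',np.percentile(W[m,2],[50,75,90]))
E
```

```text
[ 0.45148478 -0.22592885  0.12663967]
6161 [ 0.44768168 -0.22308299  0.0918683 ] [ 0.42568397 -0.2576241   0.08500298] [ 0.48592581 -0.19719272  0.09443738]
ram z [0.04846293 0.04999598 0.05084445]
```

View pics/w2.png

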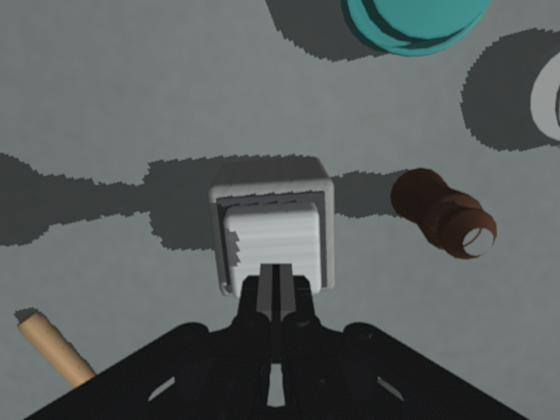

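The ramekin lid top now measures about 0.051, so it is home. The wrist view shows the fingertips at (275,265), over the tin lid centred near (275,250), so I press.

Request:
send_rows(
  xyz=[
    [0.003,-0.001,-0.015],
    [0,0,-0.012],
    [0,0,-0.004],
    [0,0,-0.002],
    [0,0,-0.002],
    [0,0,-0.002],
    [0,0,-0.002],
    [0,0,-0.002],
    [0,0,-0.002],
    [0,0,-0.002],
    [0,0,-0.002],
    [0,0,0],
  ],
  delta_rot=[
    [0,0,0],
    [0,0,0],
    [0,0,0],
    [0,0,0],
    [0,0,0],
    [0,0,0],
    [0,0,0],
    [0,0,0],
    [0,0,0],
    [0,0,0],
    [0,0,0],
    [0,0,0],
  ],
)

```text
clock: 6.6
position: [0.4566, -0.2278, 0.0812]
ee_rot: [0.0, 0.197, 0.98, 0.0]
contact_force: [0.7, 0.5, 1.4]
width: 0.0004
gripper_force: 1.1
```

Request:
send_rows(
  xyz=[
    [0,0,-0.0005],
    [0,0,0],
    [0,0,0],
  ],
  delta_rot=[
    [0,0,0],
    [0,0,0],
    [0,0,0],
  ],
)

```text
clock: 6.9
position: [0.4565, -0.2277, 0.0809]
ee_rot: [0.0, 0.197, 0.98, -0.0]
contact_force: [0.9, 0.1, 2.4]
width: -0.0001
gripper_force: 1.2
```

Request:
send_rows(
  xyz=[
    [0,0,-0.001],
    [0,0,-0.001],
    [0,0,0],
    [0,0,0],
  ],
  delta_rot=[
    [0,0,0],
    [0,0,0],
    [0,0,0],
    [0,0,0],
  ],
)

```text
clock: 7.3
position: [0.4566, -0.2278, 0.0794]
ee_rot: [0.0, 0.197, 0.98, -0.0]
contact_force: [1.2, 0.8, 6.1]
width: 0.0001
gripper_force: 3.1
```

Force is climbing at the seat stiffness, so the tin is home. Next is the shaker.

Request:
send_rows(
  xyz=[
    [0,0,0.01],
    [0,0,0.03],
    [0,0,0.04],
    [0,0,0.03],
    [0,0.04,0],
    [0,0.04,0],
    [0,0.04,0],
    [0,0.04,0],
    [0,0.04,0],
    [0,0.04,0],
    [0,0.04,0],
    [0,0.04,0],
  ],
  delta_rot=[
    [0,0,0],
    [0,0,0],
    [0,0,0],
    [0,0,0],
    [0,0,0],
    [0,0,0],
    [0,0,0],
    [0,0,0],
    [0,0,0],
    [0,0,0],
    [0,0,0],
    [0,0,0],
  ],
)

```text
clock: 8.5
position: [0.4551, 0.0935, 0.1888]
ee_rot: [-0.001, 0.197, 0.98, -0.001]
contact_force: [-0.0, -0.0, 0.2]
width: -0.0001
gripper_force: 0.0
```

Request:
send_rows(
  xyz=[
    [0.002,0.04,0],
    [0.002,0.04,0],
    [0.002,0.04,0],
    [0.002,0.04,0],
    [0.002,0.04,0],
    [0,0.013,0],
    [0,0,-0.02],
    [0,0,-0.015],
    [0,0,0],
    [0,0,0],
  ],
  delta_rot=[
    [0,0,0],
    [0,0,0],
    [0,0,0],
    [0,0,0],
    [0,0,0],
    [0,0,0],
    [0,0,0],
    [0,0,0],
    [0,0,0],
    [0,0,0],
  ],
)

```text
clock: 9.5
position: [0.466, 0.3046, 0.1538]
ee_rot: [-0.0, 0.197, 0.98, -0.001]
contact_force: [0.5, 0.1, 0.5]
width: 0.0
gripper_force: 0.0
```

```bash
python3 - <<'E'
from h import *
im=grab('wrist','w3');p=readout.get_state()['position'];print(p)
W=pts(im).reshape(-1,3);w=W[np.isfinite(W[:,2])]
m=(w[:,2]>.109)&(w[:,2]<.122)&(np.hypot(w[:,0]-.4665,w[:,1]-.306)<.03)
print(m.sum(),np.median(w[m],0), w[m].min(0),w[m].max(0))
s=grab('side','s4');W=pts(s).reshape(-1,3)
for n,x,y in(('ram',.459,-.005),('tin',.455,-.227)):
  m=(abs(W[:,0]-x)<.02)&(abs(W[:,1]-y)<.02)&(W[:,2]>.03);print(n,m.sum(),np.median(W[m,2]))
E
```

```text
[0.46650695 0.30486299 0.15441801]
2878 [0.46671001 0.30939441 0.11624765] [0.45244235 0.28927811 0.1090337 ] [0.48753844 0.32480682 0.11825606]
ram 165 0.049811823822236145
tin 258 0.07963828747645485
```

View pics/w3.png

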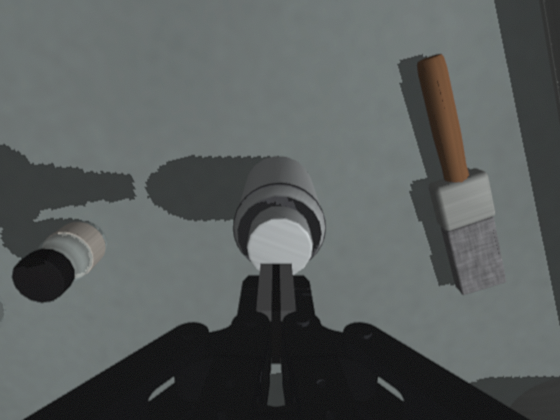

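Ramekin and tin lids both measure home. In the wrist view the cap is at (280,245) with the fingertips just over its near edge. Its centre is about (0.470,0.307), so I correct by 3 mm in x and 2 mm in y and press.

Request:
send_rows(
  xyz=[
    [0.003,0.002,-0.015],
    [0,0,-0.013],
    [0,0,-0.006],
    [0,0,-0.002],
    [0,0,-0.002],
    [0,0,-0.002],
    [0,0,-0.002],
    [0,0,-0.002],
    [0,0,-0.002],
    [0,0,-0.002],
    [0,0,-0.001],
    [0,0,0],
  ],
  delta_rot=[
    [0,0,0],
    [0,0,0],
    [0,0,0],
    [0,0,0],
    [0,0,0],
    [0,0,0],
    [0,0,0],
    [0,0,0],
    [0,0,0],
    [0,0,0],
    [0,0,0],
    [0,0,0],
  ],
)

```text
clock: 10.8
position: [0.4693, 0.3074, 0.1049]
ee_rot: [0.0, 0.197, 0.98, 0.0]
contact_force: [-1.1, -1.5, 4.3]
width: -0.0004
gripper_force: 2.0
```

Request:
send_rows(
  xyz=[
    [0,0,-0.001],
    [0,0,0],
    [0,0,0],
  ],
  delta_rot=[
    [0,0,0],
    [0,0,0],
    [0,0,0],
  ],
)

```text
clock: 11.1
position: [0.4694, 0.3074, 0.1044]
ee_rot: [0.0, 0.197, 0.98, 0.0]
contact_force: [-1.7, -0.7, 5.9]
width: 0.0001
gripper_force: 3.1
```

Same seat stiffness on the shaker, so I retreat and check.

Request:
send_rows(
  xyz=[
    [0,0,-0.0005],
    [0,0,0],
    [0,0,0.01],
    [0,0,0.03],
    [0,0,0.04],
    [-0.02,0.03,0.02],
    [-0.03,0.04,0],
    [-0.03,0.04,0],
    [-0.03,0.04,0],
    [-0.03,0.04,0],
    [0,0,0],
    [0,0,0],
  ],
  delta_rot=[
    [0,0,0],
    [0,0,0],
    [0,0,0],
    [0,0,0],
    [0,0,0],
    [0,0,0],
    [0,0,0],
    [0,0,0],
    [0,0,0],
    [0,0,0],
    [0,0,0],
    [0,0,0],
  ],
)

```text
clock: 12.3
position: [0.3283, 0.4982, 0.203]
ee_rot: [0.0, 0.196, 0.981, -0.0]
contact_force: [0.8, 1.1, 0.0]
width: -0.0002
gripper_force: 0.0
```

```bash
python3 - <<'E'
from h import *
t=grab('top','t5');W=pts(t).reshape(-1,3);W0=pts(dict(np.load('top1.npz'))).reshape(-1,3)
for n,x,y,h,a,b in(('ram',.459,-.005,.02,.063,.051),('tin',.455,-.227,.015,.093,.081),('shk',.469,.307,.011,.118,.106)):
  print(n,a,b,*[np.round(np.median(w[(abs(w[:,0]-x)<h)&(abs(w[:,1]-y)<h)&(w[:,2]>.03)],0),4) for w in(W0,W)])
E
```

```text
ram 0.063 0.051 [ 0.4594 -0.0063  0.062 ] [ 0.46   -0.0062  0.0508]
tin 0.093 0.081 [ 0.4543 -0.2254  0.0923] [ 0.4552 -0.2267  0.0814]
shk 0.118 0.106 [0.4673 0.3071 0.1161] [0.4684 0.3073 0.1061]
```

View pics/t5.png

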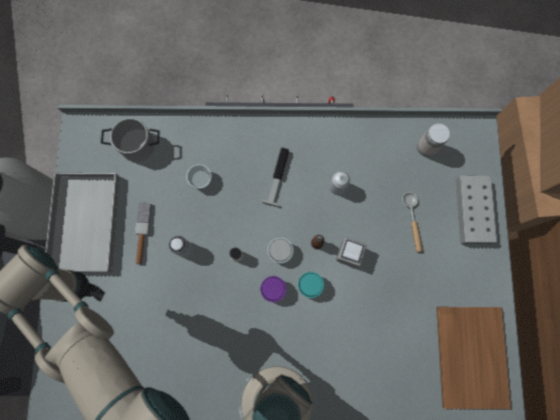

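The lid tops measure 0.051, 0.081 and 0.106, all home. In the picture the ramekin (281,250), tin (352,251), shaker (178,244) and bystanders are where they started, and the arm is clear.

```bash
python3 -c "
from rig import order
print(order.sign_off())"
```

```text
the job is handed in; nothing more can be done
None
```

I pressed all three lids home in order (ramekin, tin, shaker), saw nothing else on the shelf moved, and handed the job in at about 12 s; the sign-off returned no verdict.

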